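Unstack the stripped group parts of a coffee machine

ROBOT

A 6-joint arm with a two-finger parallel gripper is mounted at the origin on the work surface. World frame = base frame: x ahead of the robot, y to its left, z up, the work surface at z = 0. Lengths are in m, angles in rad, forces in N, time in s.
With the tool pointing down it reaches from about 0.3 to 0.85 m from the base axis. Payload 4.2 kg.
Tool frame: the origin (TCP) lies at the very end of the fingers, on their centre line; the grasp point (between the pads) lies 19 mm behind it; z points along the fingers, y is the line along which they close (so a half turn about z gives the same grasp; the last joint's range is limited). The gripper opens to 91 mm and grips with 3 to 60 N. Pads are 32 mm wide; open, the fingers measure 118 mm over their backs; the gripper's body (76 mm by 178 mm) begins 60 mm behind the grasp point.
Start: joints at [1.125, 0.32, 1.565, -0, 1.257, -0.02], TCP at [0.238, 0.524, 0.214] pointing down, gripper open.
Joint ranges: [-3.11, 3.11], [-0.84, 2.01], [0.21, 2.61], [-1.34, 4.49], [0.05, 2.63], [-2.56, 2.56]. Speed limits (rad/s): [2.57, 2.57, 3.14, 3.14, 3.14, 3.14].

INTERFACE

Orientations are given as a unit quaternion [w, x, y, z].
In Python, from bench import manip gives the robot as it stands.
- The arm moves only by the tool drive_tool, never from a script. Its argument "steps" is a list that holds one entry, the list of rows, each a list of 7 numbers: the turn, a rotation vector about the world's x, y, z in rad, then the shift along the world's x, y, z in mm, then the finger opening in mm, from 0 to 91.2. A call has 1 to 10 rows; each row shifts and turns the commanded pose from where the row before left it; what a row does not reach is not made up. A row lasts 1/10 s, in which the tool goes at most 50 mm and 8.59 degrees, less where a joint would pass 70% of its speed; a pose out of reach is approached as far as the arm can. A call is refused whole if a number of a shift passes 50 or a number of a turn 0.15, either way. A call with a gripper value outside its range is refused whole. The fingers move at their own pace and stop on an object; "grip_force" is the grip in N (left out, the last holds). Time passes only in rows, so rows that do not move let the fingers close. It gives the time, the measured TCP pose, the force, the opening and the grip force at its end, in the units of the state.
- manip.get_obs(): the state, without advancing time (a new reading comes with each control period).
- manip.camera(name): name is "scene" or "top"; returns a dict with "color" (384x512x3 uint8, red, green, blue), "z_map" (384x512 float32, m along the optical axis (not along the pixel's ray), 0 where there is no reading), "intrinsics" (3x3 intrinsics, pixels), "k1" (the pictures are not rectified: a ray, as slopes to the right and down, at radius r is drawn at 1 + k1 r^2 times it, then the intrinsics apply), "eye" and "orientation" of the camera in the world. Camera axes: x right, y down, z forward; pixel columns grow to the right and rows downward; lengths in m; the calibration is good to about 2 mm. A picture is of the moment at which its call begins.
- manip.sign_off(): hands the job in; it is judged then, once.
The state is a dict: "time": time; "joint_pos": joint angles; "dq": joint speeds; "joint_torque": joint torques, N m; "eef_pos": TCP position; "eef_rot": TCP orientation; "ft_force": force on the tool from outside, world axes, zero at the start; "wrist_torque": the same for the moment, N m; "grip_width": opening from 0.0 (shut) to 1.0 (fully open); "grip_force": force on a finger pad.
Only numpy, scipy, OpenCV 4.12 (cv2) and the standard library are available. Lean on these libraries where they do the work, as an engineer would, in place of code of your own. Each camera call takes 0.05 s, during which the arm holds its last target. There are 200 camera calls.

TASK

Take apart the stack of coffee-machine parts and put each in its own place: open the hinged black case, stand the small valve upright inside and shut the lid fully; lay the hexagonal cap flat in the round metal dish; put the thick ring over the upright pin of the stand, down onto its base; and lay the rectangular flange flat in the middle of the cork pad, its long side along the pad's long side.

Things in the scene. Friction and masses are not known exactly. Their poses are not given: they have to be found in the camera images.
- valve_c (a point): Valve, top of the stack: an upright steel cylinder, 24 mm in diameter for its lower 26 mm with a narrower neck of 16 mm diameter above, 36 mm high in all, about 90 g. The point is its centre, half-way up (18 mm above its underside); z is its upright axis. At the start it stands loose on the hexagonal cap.
- hexcap_c (a point): Hexagonal brass cap, second from the top: a hexagonal prism 42 mm across flats (48.5 mm across corners), 20 mm high, about 250 g. The point is its centre, half-way up (10 mm above its underside); z is up; the +x and -x axes point at two opposite flats (flats every 60 degrees). At the start it lies loose on the ring.
- ring_c (a point): Thick steel ring, third from the top: outer diameter 60 mm, hole 32 mm, 20 mm high, about 310 g. The point is its centre, half-way up (10 mm above its underside); z is its axis. At the start it lies loose on the flange.
- flange_c (a point): Rectangular aluminium flange, bottom of the stack: 96 mm long (its x), 60 mm wide (its y), 20 mm high, about 310 g, with bolt holes near the corners. The point is its centre, half-way up (10 mm above its underside); z is up. At the start it lies on the bench, with the other three on it.
- pad: Cork pad, fixed: 130 mm long (its x), 95 mm wide (its y), 6 mm thick. Origin at the centre of its underside (bench height); its yaw varies.
- dish: Shallow round aluminium dish, fixed: outer diameter 112 mm, wall 3 mm (inner diameter 106 mm), flat inner floor 4 mm above the bench, rim 16 mm above the bench. Origin at the centre of its underside.
- stand: Ring stand, fixed: a round grey base 76 mm in diameter and 10 mm high, with an upright steel pin of 14 mm diameter in its middle, its tapered top 55 mm above the bench. Origin at the centre of its underside.
- case: Black clamshell case, fixed: 120 mm deep (its x), 130 mm wide (its y), rim 50 mm above the bench, walls 5 mm, inner floor 5 mm above the bench. Origin at the centre of its underside; its front faces its own -x. The lid hinges about a line along the case's y at the rear upper edge: 60 mm along the case's +x from the origin, 50 mm above the bench.
- lid (a joint): Lid angle of the case in rad: 0 shut, growing as the front edge swings up and back, stop at 1.9. The lid is a plate 8 mm thick (1 to 9 mm above the hinge line when shut) reaching 120 mm forward of the hinge. The hinge is stiff, about 0.18 N m, so the lid stays where it is left. At the start it is shut or up to 0.25 rad ajar.
- lid_handle (a point): Centre of the T-shaped steel pull on the lid's front edge: a bar 40 mm long along the case's y, 10 by 10 mm in section, 26 mm out from the lid's edge on a stem 14 mm wide. With the lid shut the point is 146 mm in front of the hinge line and 5 mm above it (55 mm above the bench); it turns with the lid about the hinge. Can be pinched by the ends of the bar, from above, at any lid angle.
Mind the look-alikes: they are no part of the job. What is shaped like the dish but purple is not meant. Leave any purple look-alike of the part that bears valve_c alone.

How it is judged:
At the end, for the whole second after the job is handed in: Valve upright (0.2 rad) on the case floor, lid below 0.06 rad; hex cap flat on the dish floor; ring over the pin, flat on the stand's base, within 13 mm of its centre; flange flat on the pad, centre within 15 mm of the pad's, long sides parallel within 0.2 rad; all at rest (x of valve_c in the frame of case between -0.046 and 0.046 m and y of valve_c in the frame of case between -0.051 and 0.051 m and z of valve_c in the frame of case between 0.017 and 0.029 m and angle between valve_c's own z axis and vertical below 0.2 rad and value of joint lid below 0.06 rad and horizontal distance between hexcap_c and dish below 0.036 m and z of hexcap_c in the frame of dish below 0.018 m and angle between each of hexcap_c, ring_c's own z axis and vertical below 0.12 rad and horizontal distance between ring_c and stand below 0.013 m and z of ring_c in the frame of stand below 0.024 m and horizontal distance between flange_c and pad below 0.015 m and angle between the x axis of flange_c and the x axis of pad, either way round below 0.2 rad and z of flange_c in the frame of pad between 0.012 and 0.02 m and angle between flange_c's own z axis and vertical below 0.1 rad and linear speed of each of valve, hexcap, ring, flange below 0.02 m/s and angular speed of each of valve, hexcap, ring, flange below 0.2 rad/s); the robot touches nothing.
It also fails if it takes over 136 s, if anything falls off the work surface, if the arm or the gripper's body presses on something with over 40 N, if the wrist force passes 120 N, or if a joint passes its speed limit or range.

## Working session

There is one attempt and no reset: what is moved stays moved. The work goes in short steps, Python scripts to look and compute and a tool call to move; the robot and the scene stay as the last step left them, time stands still between calls to the robot, and variables do not carry over. Pictures are saved under pics/ and viewed, at most 14 in all, crops included, and the job is handed in when it is done.

Besides the shell and the picture viewer there is one more tool, called by a JSON object that holds its "fn" and its "kwargs". drive_tool: Moves the arm, as the interface text tells. Its arguments: {"type":"object","properties":{"steps":{"type":"array","items":{"type":"array","items":{"type":"array","items":{"type":"number"}}}},"grip_force":{"type":"number"}},"required":["steps"]}

```bash
mkdir -p pics
cat > h.py <<'E'
import numpy as np, cv2
from scipy.spatial.transform import Rotation as R
from bench import manip
def snap(n):
    c=manip.camera(n); c['R']=R.from_quat(np.roll(c['orientation'],-1)).as_matrix(); return c
def rays(c,uv):
    K=np.array(c['intrinsics']); uv=np.asarray(uv,float).reshape(-1,2)
    d=(uv-[K[0,2],K[1,2]])/[K[0,0],K[1,1]]; s=d.copy()
    for _ in range(20): s=d/(1+c['k1']*(s**2).sum(1,keepdims=True))
    return np.c_[s,np.ones(len(s))]@c['R'].T
def onplane(c,uv,z):
    r=rays(c,uv); e=np.array(c['eye']); return e+r*((z-e[2])/r[:,2])[:,None]
def cloud(c):
    h,w=c['z_map'].shape; u,v=np.meshgrid(np.arange(w),np.arange(h))
    r=rays(c,np.c_[u.ravel(),v.ravel()])
    P=np.array(c['eye'])+r*c['z_map'].reshape(-1,1); P[c['z_map'].ravel()==0]=np.nan
    return P.reshape(h,w,3)
def save(c,name,crop=None,f=1):
    im=c['color'][:,:,::-1]
    if crop: x0,y0,x1,y1=crop; im=im[y0:y1,x0:x1]
    cv2.imwrite('pics/'+name,cv2.resize(im,None,fx=f,fy=f,interpolation=cv2.INTER_CUBIC))
def st():
    o=manip.get_obs(); print('t',round(o['time'],2),'tcp',np.round(o['eef_pos'],4),'q',np.round(o['eef_rot'],3),'F',np.round(o['ft_force'],1),'w',o['grip_width'],o['grip_force'],'j',np.round(o['joint_pos'],2))
E
python3 - <<'E'
from h import *
for n in('scene','top'):
    c=snap(n); save(c,n+'1.png',f=1.5); print(n,c['eye'],c['k1'],c['intrinsics'],np.round(c['R'],2).tolist())
    np.savez(n+'.npz',**{k:np.array(v) for k,v in c.items()})
st()
E
```

```text
scene [ 0.96957854 -0.4979524   0.95719282] 0.019694745946086074 [[397.42071024   0.         251.37770167]
 [  0.         397.42071024 187.46520629]
 [  0.           0.           1.        ]] [[0.72, 0.56, -0.41], [0.69, -0.59, 0.41], [-0.01, -0.58, -0.81]]
top [ 0.34703818 -0.02603532  1.03101812] -0.10180289730894684 [[368.97169533   0.         257.23040119]
 [  0.         368.97169533 188.66850244]
 [  0.           0.           1.        ]] [[0.02, -0.98, 0.19], [-1.0, -0.02, -0.02], [0.02, -0.18, -0.98]]
t 0.1 tcp [0.2373 0.5233 0.2132] q [-0.     0.211  0.977 -0.001] F [0.  0.1 0.4] w 0.999271260176868 0.0 j [ 1.13  0.32  1.57 -0.    1.26 -0.02]
```

View pics/scene1.png

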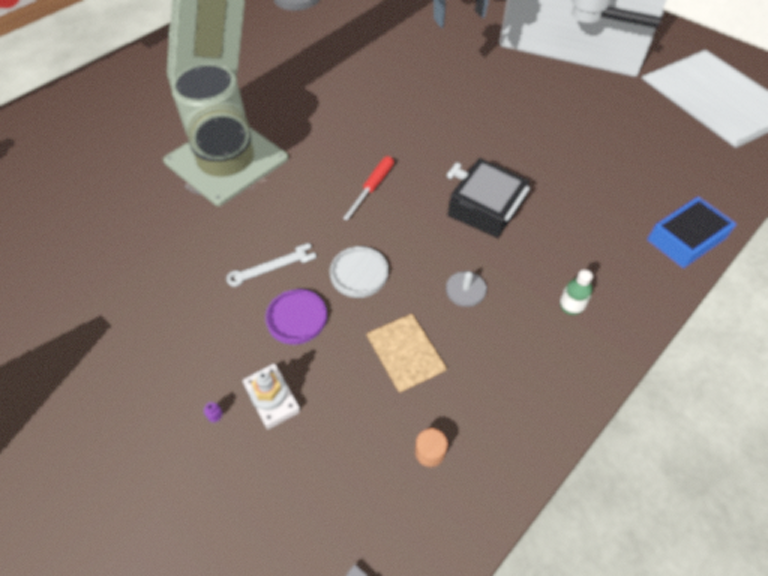

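View pics/top1.png

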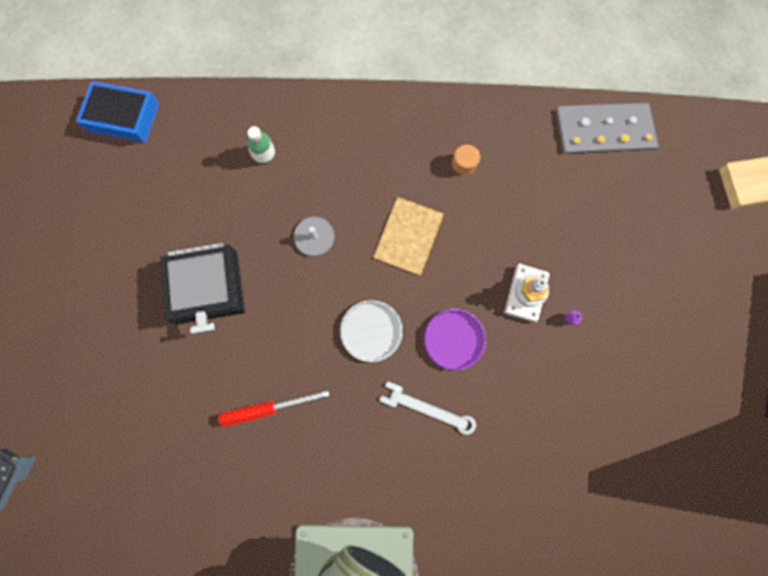

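The top view (×1.5 pixels) shows the case at (202,283) with its handle at (202,325). The stand is at (314,236), the pad at (409,236) and the stack at (530,290).

Candidates in the same view:
- **Dish:** white/aluminium at (371,331), purple at (455,339). The aluminium one fits the description.
- **Valve:** steel on the stack at (539,285), a small purple look-alike beside it at (573,317). The steel one on the stack fits.

Next I'll measure and confirm with one enlarged crop.

Run:
```python
from h import *
T=dict(np.load('top.npz')); S=dict(np.load('scene.npz'))
a=cv2.resize(T['color'][160:240,215:395,::-1],None,fx=4.2,fy=4.2,interpolation=cv2.INTER_CUBIC)
b=cv2.resize(S['color'][220:300,120:300,::-1],None,fx=3,fy=3,interpolation=cv2.INTER_CUBIC); b=cv2.copyMakeBorder(b,0,0,0,a.shape[1]-b.shape[1],0)
cv2.imwrite('pics/crop.png',np.vstack([a,b]))
P=cloud(T); Q=cloud(S)
def box(c,x0,y0,x1,y1): 
    m=np.zeros(c['color'].shape[:2],np.uint8); m[y0:y1,x0:x1]=1; return m
def comp(m,lab,c,z,fit):
    k,_=cv2.findContours(m.astype(np.uint8),cv2.RETR_EXTERNAL,cv2.CHAIN_APPROX_NONE); k=max(k,key=cv2.contourArea)
    w=onplane(c,k[:,0,:],z)[:,:2]; w=(w*1e4).astype(np.float32)
    if fit=='c':
        e=cv2.fitEllipse(w); print(lab,np.round(np.array(e[0])/10,1),np.round(np.array(e[1])/10,1))
    else:
        e=cv2.minAreaRect(w); print(lab,np.round(np.array(e[0])/10,1),np.round(np.array(e[1])/10,1),round(e[2],1))
for n,c,bx in (('top',T,dict(pad=(240,120,305,190),dish=(220,195,272,245),stand=(190,140,226,174),fl=(325,165,372,220))),('scene',S,dict(pad=(240,205,300,265),dish=(215,160,264,202),stand=(290,175,328,208),fl=(155,235,205,290)))):
    hsv=cv2.cvtColor(c['color'],cv2.COLOR_RGB2HSV); H,s,V=[hsv[...,i].astype(int) for i in range(3)]
    comp((s>70)&(V>110)&(H>8)&(H<30)&(box(c,*bx['pad'])>0),n+' pad',c,.006,'r')
    comp((s<60)&(V>120)&(box(c,*bx['dish'])>0),n+' dish',c,.016,'c')
    comp((s<50)&(V>75)&(box(c,*bx['stand'])>0),n+' stand',c,.01,'c')
    comp(((s<50)&(V>130)|(s>90)&(V>130))&(box(c,*bx['fl'])>0),n+' flange',c,.02,'r')
# heights in cloud
for n,c,D in(('top',T,P),('scene',S,Q)):
    z=D[...,2]; x=D[...,0];y=D[...,1]
    print(n,'bench z',np.round(np.nanpercentile(z,[10,50,90]),4))
    for lab,(xl,xh,yl,yh) in dict(stack=(.25,.5,-.32,-.1),case=(.2,.5,.15,.4)).items():
        r=(x>xl)&(x<xh)&(y>yl)&(y<yh)
        for lo,hi in((.012,.026),(.034,.044),(.054,.066),(.09,.102)) if lab=='stack' else ((.04,.065),(.065,.1)):
            m=r&(z>lo)&(z<hi); 
            if m.sum()>5: p=D[m]; q=cv2.minAreaRect((p[:,:2]*1000).astype(np.float32)); print(lab,lo,m.sum(),'mean',np.round(p.mean(0),4),'rect',np.round(q[0],1),np.round(q[1],1),round(q[2],1))
```

```text
top pad [643.5 -91.5] [207.4 188.9] 1.5
top dish [449.7 -22.8] [114.7 115.2]
top stand [628.4  91.6] [77.2 78.4]
top flange [ 525.9 -317.8] [ 74.6 101.8] 74.2
scene pad [637.1 -90.4] [103.5 139. ] 70.1
scene dish [452.7 -32. ] [132.5 177.3]
scene stand [630.9  88.8] [81.  87.5]
scene flange [ 531.9 -318.5] [ 68.3 115. ] 74.2
top bench z [-7.483e-01 -3.000e-04  3.600e-03]
stack 0.012 271 mean [ 0.4578 -0.2318  0.0174] rect [ 420.4 -196.7] [159.9 258. ] 60.9
stack 0.034 6 mean [ 0.4995 -0.3135  0.0392] rect [ 499.4 -313.7] [12.1  0.9] 88.8
case 0.04 224 mean [0.4771 0.2899 0.0584] rect [467.6 284.1] [ 64.3 133.4] 1.4
case 0.065 586 mean [0.4759 0.2851 0.0676] rect [467.  283.6] [ 64.7 134. ] 1.1
scene bench z [-7.468e-01  5.000e-04  5.900e-03]
stack 0.012 218 mean [ 0.4463 -0.1992  0.0167] rect [ 425.3 -193.6] [152.3 237.6] 57.7
case 0.04 97 mean [0.484  0.2736 0.0599] rect [473.3 279.2] [134.5  52.6] 89.3
case 0.065 299 mean [0.4773 0.2824 0.0676] rect [468.3 280.9] [128.9  63.2] 90.0
```

View pics/crop.png

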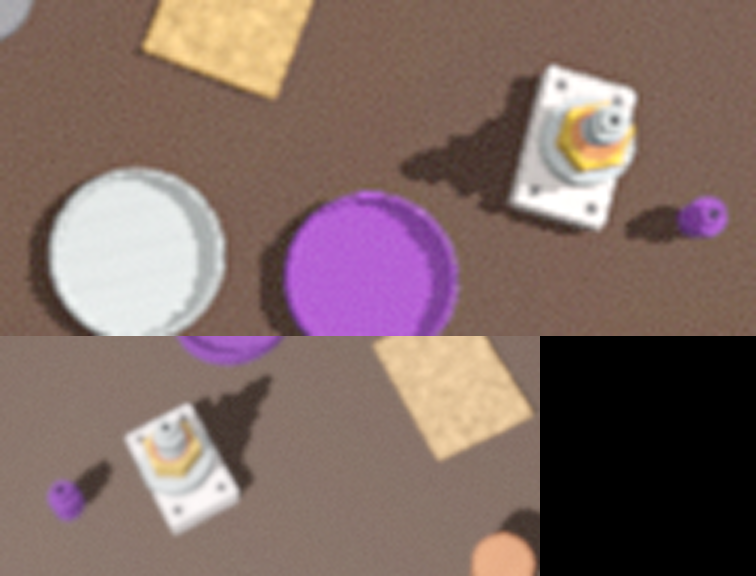

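The crop shows the steel valve on the brass cap, ring and flange stack, with the purple valve off to the right. The aluminium dish is left of the purple dish. Now I'll refine the stack, pad and case numbers.

Run:
```python
from h import *
T=dict(np.load('top.npz')); S=dict(np.load('scene.npz'))
def rect(k,c,z,lab):
    w=(onplane(c,k,z)[:,:2]*1000).astype(np.float32); e=cv2.minAreaRect(w); print(lab,np.round(e[0],1),np.round(e[1],1),round(e[2],1))
def big(m):
    m=cv2.morphologyEx(m.astype(np.uint8),cv2.MORPH_OPEN,np.ones((2,2),np.uint8))
    k,_=cv2.findContours(m,cv2.RETR_EXTERNAL,cv2.CHAIN_APPROX_NONE); return max(k,key=cv2.contourArea)[:,0,:]
for n,c,pb in(('top',T,(240,120,305,190)),('scene',S,(240,205,300,265))):
    hsv=cv2.cvtColor(c['color'],cv2.COLOR_RGB2HSV).astype(int); H,s,V=[hsv[...,i] for i in range(3)]
    D=cloud(c); x,y,z=D[...,0],D[...,1],D[...,2]
    b=np.zeros(z.shape,bool); b[pb[1]:pb[3],pb[0]:pb[2]]=1
    rect(big(b&(V>150)&(H<30)),c,.006,n+' pad V150'); rect(big(b&(V>130)&(H<30)),c,.006,n+' pad V130')
    r=(abs(x-.525)<.09)&(abs(y+.318)<.09)
    print(' max z',np.nanmax(z[r]))
    for lo,hi in((.015,.026),(.036,.044),(.056,.064),(.08,.1)):
        m=r&(z>lo)&(z<hi)&(V>90); p=D[m]
        if len(p)>4:
            v,u=np.nonzero(m); print(' lvl',lo,len(p),np.round(p.mean(0)*1000,1),'px',u.mean().round(1),v.mean().round(1))
            e=cv2.minAreaRect((p[:,:2]*1000).astype(np.float32)); print('   ',np.round(e[0],1),np.round(e[1],1),round(e[2],1))
    # lid
    r=(x>.36)&(x<.62)&(abs(y-.285)<.12)&(z>.045)&(s<70)
    gx=np.round(x[r],2); 
    print(' lid prof',[(g.round(2),round(float(np.median(z[r][gx==g]))*1000,1),int((gx==g).sum()),np.round(np.percentile(y[r][gx==g],[3,97])*1000)) for g in np.unique(gx)])
```

```text
top pad V150 [632.6 -93.1] [ 98.6 133.3] 70.2
top pad V130 [632.6 -93.5] [101.4 135.5] 70.3
 max z 0.10036066208859806
 lvl 0.015 386 [ 517.9 -311.2   20. ] px 350.6 197.6
    [ 517.3 -307.9] [125.9 181.1] 9.9
 lvl 0.036 141 [ 519.1 -317.    39.8] px 354.6 196.0
    [ 503.2 -341.8] [129.8  57. ] 46.7
 lvl 0.056 132 [ 523.8 -313.4   59.9] px 355.3 193.0
    [ 527.4 -316.9] [42.  47.9] 12.8
 lvl 0.08 70 [ 529.5 -315.9   89.9] px 359.4 188.9
    [ 530.6 -318. ] [21.7 23.9] 55.0
 lid prof [(np.float64(0.43), 70.8, 3, array([285., 290.])), (np.float64(0.44), 69.2, 46, array([256., 290.])), (np.float64(0.45), 68.4, 40, array([256., 339.])), (np.float64(0.46), 66.5, 93, array([273., 341.])), (np.float64(0.47), 66.1, 143, array([247., 343.])), (np.float64(0.48), 66.5, 192, array([219., 344.])), (np.float64(0.49), 66.5, 184, array([219., 344.])), (np.float64(0.5), 65.6, 182, array([221., 349.])), (np.float64(0.51), 65.0, 182, array([223., 350.])), (np.float64(0.52), 64.5, 180, array([224., 351.])), (np.float64(0.53), 63.6, 182, array([225., 354.])), (np.float64(0.54), 63.0, 177, array([228., 
[... 988 characters left out ...]
.8, 56, array([266., 342.])), (np.float64(0.48), 67.0, 92, array([216., 339.])), (np.float64(0.49), 66.4, 110, array([217., 341.])), (np.float64(0.5), 65.7, 111, array([218., 344.])), (np.float64(0.51), 64.7, 111, array([219., 348.])), (np.float64(0.52), 64.3, 113, array([222., 346.])), (np.float64(0.53), 63.4, 121, array([225., 350.])), (np.float64(0.54), 62.6, 108, array([226., 353.])), (np.float64(0.55), 62.3, 112, array([228., 352.])), (np.float64(0.56), 61.4, 119, array([230., 354.])), (np.float64(0.57), 60.4, 121, array([231., 361.])), (np.float64(0.58), 59.2, 108, array([234., 344.])), (np.float64(0.59), 56.7, 79, array([235., 322.])), (np.float64(0.6), 53.2, 26, array([236., 279.]))]
```

The measured sizes match the given ones and the two views agree to about 5 mm. The case yaw is about 0.15 and the handle is near (0.437, 0.272, 0.066). I'll move over the handle and use the gripper as a cross-check there.

{"fn": "drive_tool", "kwargs": {"steps": [[[0, 0, 0.058, 20, -25, -4, 60], [0, 0, 0.058, 20, -25, -4, 60], [0, 0, 0.058, 20, -25, -4, 60], [0, 0, 0.058, 20, -25, -4, 60], [0, 0, 0.058, 20, -25, -4, 60], [0, 0, 0.058, 20, -25, -4, 60], [0, 0, 0.058, 20, -25, -4, 60], [0, 0, 0.058, 20, -25, -4, 60], [0, 0, 0.058, 20, -25, -4, 60], [0, 0, 0.058, 20, -25, -4, 60]]], "grip_force": 15}}

```text
time: 1.1
eef_pos: [0.438, 0.2724, 0.1735]
eef_rot: [-0.0, -0.078, 0.997, -0.0]
ft_force: [0.2, 0.5, 0.3]
grip_width: 0.658
grip_force: 0.0
```

Run:
```python
from h import *
T=dict(np.load('top.npz')); S=dict(np.load('scene.npz'))
yaw=.15; A=np.array([[np.cos(yaw),np.sin(yaw)],[-np.sin(yaw),np.cos(yaw)]])
for n,c in(('top',T),('scene',S)):
    D=cloud(c); x,y,z=D[...,0],D[...,1],D[...,2]
    m=(x>.36)&(x<.66)&(abs(y-.285)<.13)&(z>.045); p=D[m]; q=p.copy(); q[:,:2]=p[:,:2]@A.T
    L=q[q[:,2]>.056]; b=np.round(L[:,0],2)
    for g in np.unique(b): print(n,g.round(2),(b==g).sum(),np.round(np.percentile(L[b==g,1],[2,98])*1000,1),round(np.median(L[b==g,2])*1000,1))
    print('x range z>.045',np.percentile(q[:,0],[.3,99.7]))
st()
t=snap('top'); s=snap('scene'); im=np.hstack([t['color'][130:260,80:230,::-1],s['color'][60:190,260:410,::-1]]); cv2.imwrite('pics/hand.png',cv2.resize(im,None,fx=2.6,fy=2.6))
o=manip.get_obs(); 
def proj(c,P):
    v=(np.array(P)-c['eye'])@c['R']; s=v[:2]/v[2]; s=s*(1+c['k1']*(s@s)); K=np.array(c['intrinsics']); return s*K[0,0]+[K[0,2],K[1,2]]
print('tcp px',proj(t,o['eef_pos']),proj(s,o['eef_pos']))
```

```text
top 0.47 21 [187.  220.6] 68.8
top 0.48 49 [185.9 221.6] 69.9
top 0.49 24 [198.9 213.6] 68.4
top 0.5 62 [190.  268.9] 66.7
top 0.51 178 [144.1 270.5] 67.0
top 0.52 184 [143.8 269.3] 66.5
top 0.53 181 [143.  270.1] 66.3
top 0.54 177 [142.7 270.6] 65.4
top 0.55 178 [145.  270.3] 64.8
top 0.56 174 [144.2 271.3] 64.1
top 0.57 173 [145.2 270.1] 63.4
top 0.58 179 [145.1 273.4] 62.6
top 0.59 166 [146.1 272.6] 62.2
top 0.6 176 [145.8 273. ] 61.5
top 0.61 159 [146.7 273.7] 60.3
top 0.62 146 [146.9 274.1] 59.4
top 0.63 9 [155. 206.] 57.0
x range z>.045 [0.47292578 0.62959971]
scene 0.47 1 [216.8 216.8] 68.8
scene 0.48 34 [183.4 221.9] 69.9
scene 0.49 18 [186.1 209.1] 68.1
scene 0.5 19 [197.6 258.8] 66.7
scene 0.51 89 [142.4 270.9] 66.9
scene 0.52 94 [141.  264.3] 66.9
scene 0.53 106 [140.7 263.6] 66.4
scene 0.54 100 [141.5 266.2] 66.2
scene 0.55 103 [142.6 268. ] 64.4
scene 0.56 102 [142.8 267.9] 64.3
scene 0.57 104 [142.5 266.8] 63.4
scene 0.58 107 [143.6 269. ] 62.5
scene 0.59 105 [143.6 268.5] 62.1
scene 0.6 104 [145.  266.8] 61.4
scene 0.61 103 [148.2 267.8] 60.5
scene 0.62 98 [144.2 272. ] 59.6
scene 0.63 13 [150.3 198.1] 57.3
x range z>.045 [0.47644771 0.63091603]
t 1.1 tcp [0.438  0.2724 0.1735] q [-0.    -0.078  0.997 -0.   ] F [0.2 0.5 0.3] w 0.6575529098522246 0.0 j [ 0.53  0.26  1.76  0.    1.12 -1.19]
tcp px [122.30530693 215.09718767] [303.81938611  86.64937931]
```

View pics/hand.png

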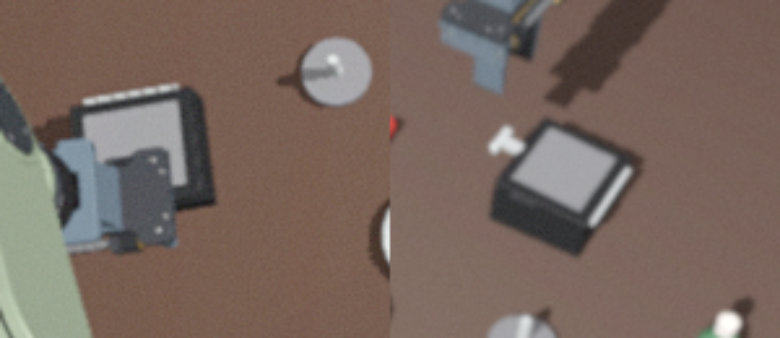

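Both views put the handle at about (0.443, 0.273, 0.065), with the case yaw about 0.17 and the lid about 0.07 rad ajar. I'll descend and pinch the bar.

{"fn": "drive_tool", "kwargs": {"steps": [[[0, 0, 0.02, 5, 1, -30, 60], [0, 0, 0, 0, 0, -40, 60], [0, 0, 0, 0, 0, -40, 60], [0, 0, 0, 0, 0, -17, 60], [0, 0, 0, 0, 0, 0, 30], [0, 0, 0, 0, 0, 0, 30], [0, 0, 0, 0, 0, 0, 30], [0, 0, 0, 0, 0, 0, 30], [0, 0, 0, 0, 0, 0, 30]]], "grip_force": 15}}

```text
time: 2.1
eef_pos: [0.4433, 0.2743, 0.0481]
eef_rot: [0.001, -0.087, 0.996, -0.0]
ft_force: [2.3, -5.4, 0.3]
grip_width: 0.436
grip_force: 15.0
```

{"fn": "drive_tool", "kwargs": {"steps": [[[0, 0, 0, 2, 0.3, 13, 30], [0, 0, 0, 3, 0.5, 13, 30], [0, 0, 0, 4.5, 0.8, 13.6, 30], [0, 0, 0, 6, 1, 13.4, 30], [0, 0, 0, 7.4, 1.3, 12.5, 30], [0, 0, 0, 8.5, 1.5, 11.8, 30], [0, 0, 0, 9.6, 1.6, 10.8, 30], [0, 0, 0, 10.7, 1.8, 9.9, 30], [0, 0, 0, 11.5, 2, 8.7, 30], [0, 0, 0, 12.4, 2.1, 7.4, 30]]]}}

```text
time: 3.1
eef_pos: [0.5174, 0.2886, 0.1622]
eef_rot: [-0.001, -0.087, 0.996, 0.001]
ft_force: [-0.5, 2.2, -2.5]
grip_width: 0.439
grip_force: 15.0
```

{"fn": "drive_tool", "kwargs": {"steps": [[[0, 0, 0, 13, 2.2, 6, 30], [0, 0, 0, 13.6, 2.4, 5, 30], [0, 0, 0, 14, 2.4, 3.4, 30], [0, 0, 0, 14.2, 2.4, 2, 30], [0, 0, 0, 10.8, 1.9, 0.6, 30], [0, 0, 0, 10.8, 1.9, -0.3, 30], [0, 0, 0, 10.6, 1.8, -1, 30], [0, 0, 0, 10.6, 1.8, -2, 30], [0, 0, 0, 0, 0, 0, 30]]]}}

```text
time: 4.0
eef_pos: [0.6173, 0.3081, 0.1763]
eef_rot: [0.002, -0.087, 0.996, 0.004]
ft_force: [-0.8, 7.7, 2.6]
grip_width: 0.433
grip_force: 15.0
```

{"fn": "drive_tool", "kwargs": {"steps": [[[0, 0, 0, 0, 0, 0, 60], [0, 0, 0, 0, 0, 0, 60], [0, 0, 0, 0, 0, 0, 60], [0, 0, 0, 0, 0, 35, 60], [0, 0, 0, 0, 0, 35, 60], [0, 0, 0, -5, -45, 0, 60], [0, 0, 0, -5, -45, 0, 60], [0, 0, 0, -5, -45, 0, 60], [0, 0, 0, -5, -45, 0, 60], [0, 0, 0, -5, -45, 0, 60]]]}}

```text
time: 5.0
eef_pos: [0.59, 0.0773, 0.2449]
eef_rot: [0.0, -0.087, 0.996, -0.0]
ft_force: [0.2, -0.8, 0.6]
grip_width: 0.66
grip_force: 0.0
```

{"fn": "drive_tool", "kwargs": {"steps": [[[0, 0, 0, -7, -45, -3, 60], [0, 0, 0, -7, -45, -3, 60], [0, 0, 0, -7, -45, -3, 60], [0, 0, 0, -7, -45, -3, 60], [0, 0, 0, -7, -45, -3, 60], [0, 0, 0, -7, -45, -3, 60], [0, 0, 0, -7, -45, -3, 60], [0, 0, 0, -7, -45, -3, 60], [0, 0, 0, -4, -42, -3, 60], [0, 0, 0, 0, 0, 0, 60]]]}}

```text
time: 6.0
eef_pos: [0.5291, -0.3276, 0.2168]
eef_rot: [-0.001, -0.084, 0.996, -0.001]
ft_force: [0.1, 0.4, -0.2]
grip_width: 0.659
grip_force: 0.0
```

Run:
```python
from h import *
st()
t=snap('top'); s=snap('scene')
T=dict(np.load('top.npz'))
im=np.hstack([s['color'][195:305,100:250,::-1],s['color'][60:170,270:420,::-1]]); cv2.imwrite('pics/v.png',cv2.resize(im,None,fx=2.6,fy=2.6,interpolation=cv2.INTER_CUBIC))
# lid region heights (top)
for n,c in(('t',t),('s',s)):
    D=cloud(c); m=(D[...,2]>.12)&(D[...,0]>.5)&(abs(D[...,1]-.3)<.12); print(n,m.sum(),np.round(np.nanpercentile(D[m],[2,50,98],axis=0),3).tolist() if m.sum() else '')
    # fingers height: points near tcp under z<.24
    o=manip.get_obs()['eef_pos']; m=(np.abs(D[...,0]-o[0])<.08)&(np.abs(D[...,1]-o[1])<.08)&(D[...,2]>.2)&(D[...,2]<.25); print(m.sum(),np.round(np.nanpercentile(D[m],[2,50,98],axis=0),3).tolist() if m.sum() else '')
```

```text
t 6.0 tcp [ 0.5291 -0.3276  0.2168] q [-0.001 -0.084  0.996 -0.001] F [ 0.1  0.4 -0.2] w 0.6592421049726543 0.0 j [-0.57  0.39  1.44 -0.    1.3  -2.31]
t 735 [[0.589, 0.244, 0.122], [0.606, 0.305, 0.156], [0.62, 0.366, 0.199]]
0 
s 178 [[0.6, 0.241, 0.124], [0.617, 0.287, 0.166], [0.625, 0.363, 0.199]]
149 [[0.511, -0.365, 0.219], [0.54, -0.296, 0.234], [0.553, -0.284, 0.25]]
```

View pics/v.png

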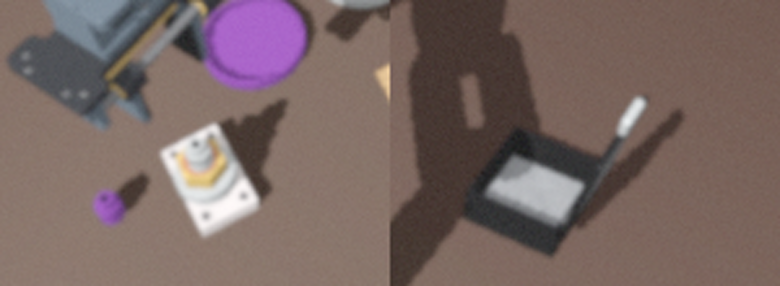

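The scene crop shows the lid standing open at about 1.75 rad. The stack is undisturbed at roughly (200,175), and the fingertips are just above and to the left of it. I'll descend on the valve.

{"fn": "drive_tool", "kwargs": {"steps": [[[0, 0, 0, 3, 9, -30, 60], [0, 0, 0, 0, 0, -40, 60], [0, 0, 0, 0, 0, -35, 60], [0, 0, 0, 0, 0, -30, 60], [0, 0, 0, 0, 0, -17, 60], [0, 0, 0, 0, 0, 0, 10], [0, 0, 0, 0, 0, 0, 10], [0, 0, 0, 0, 0, 0, 10], [0, 0, 0, 0, 0, 0, 10], [0, 0, 0, 0, 0, 0, 10]]], "grip_force": 20}}

```text
time: 7.1
eef_pos: [0.5345, -0.3142, 0.0671]
eef_rot: [0.001, -0.087, 0.996, -0.001]
ft_force: [-0.2, -0.0, 4.8]
grip_width: 0.258
grip_force: 20.1
```

{"fn": "drive_tool", "kwargs": {"steps": [[[0, 0, 0, 0, 0, 20, 10], [0, 0, 0, 0, 0, 35, 10], [0, 0, 0, 0, 0, 35, 10], [0, 0, 0, 5, 35, 20, 10], [0, 0, 0, 5, 45, 5, 10], [0, 0, 0, 5, 45, 0, 10], [0, 0, 0, 5, 45, 0, 10], [0, 0, 0, 5, 45, 0, 10], [0, 0, 0, 0, 45, 0, 10], [0, 0, 0, 0, 45, 0, 10]]]}}

```text
time: 8.1
eef_pos: [0.5584, -0.0068, 0.1811]
eef_rot: [0.0, -0.087, 0.996, 0.0]
ft_force: [1.0, -0.0, -0.1]
grip_width: 0.256
grip_force: 20.0
```

{"fn": "drive_tool", "kwargs": {"steps": [[[0, 0, 0, -5, 45, 0, 10], [0, 0, 0, -5, 45, 0, 10], [0, 0, 0, -5, 45, 0, 10], [0, 0, 0, -5, 45, 0, 10], [0, 0, 0, -5, 42, 0, 10], [0, 0, 0, -5, 40, 0, 10], [0, 0, 0, -5, 30, 0, 10], [0, 0, 0, 0, 4, 0, 10], [0, 0, 0, 0, 0, 0, 10]]]}}

```text
time: 9.0
eef_pos: [0.5234, 0.2879, 0.1808]
eef_rot: [-0.0, -0.088, 0.996, -0.0]
ft_force: [0.4, 0.4, -0.9]
grip_width: 0.253
grip_force: 20.0
```

Run:
```python
from h import *
st()
t=snap('top'); s=snap('scene'); np.savez('top2.npz',**{k:np.array(v) for k,v in t.items()}); np.savez('scene2.npz',**{k:np.array(v) for k,v in s.items()})
im=np.hstack([t['color'][120:230,80:230,::-1],s['color'][60:170,270:420,::-1]]); cv2.imwrite('pics/c.png',cv2.resize(im,None,fx=2.6,fy=2.6,interpolation=cv2.INTER_CUBIC))
# stack again, unoccluded
for n,c in(('t',t),('s',s)):
    D=cloud(c); x,y,z=D[...,0],D[...,1],D[...,2]; V=c['color'].max(2)
    r=(abs(x-.53)<.06)&(abs(y+.318)<.06)&(V>90)
    for lo,hi in((.056,.066),(.035,.066),(.015,.066)):
        p=(D[r&(z>lo)&(z<hi)][:,:2]*1000).astype(np.float32)
        if len(p)>5: e=cv2.minAreaRect(p); print(n,lo,len(p),np.round(e[0],1),np.round(e[1],1),round(e[2],1))
        if lo==.056:
            q=p-np.median(p,0)
            for a in range(0,180,5):
                d=q@[np.cos(np.deg2rad(a)),np.sin(np.deg2rad(a))]; print((a,round(float(np.ptp(d)),1)),end=' ')
            print()
```

```text
t 9.0 tcp [0.5234 0.2879 0.1808] q [-0.    -0.088  0.996 -0.   ] F [ 0.4  0.4 -0.9] w 0.2525218771711312 19.99923884868622 j [ 0.48  0.38  1.56 -0.    1.2  -1.26]
t 0.056 212 [ 527.8 -317.6] [41.6 48.3] 12.9
(0, 44.4) (5, 43.4) (10, 42.3) (15, 42.2) (20, 44.0) (25, 45.4) (30, 46.5) (35, 47.3) (40, 47.6) (45, 47.6) (50, 47.5) (55, 47.0) (60, 46.3) (65, 45.1) (70, 43.8) (75, 44.9) (80, 46.1) (85, 47.2) (90, 48.0) (95, 48.4) (100, 48.4) (105, 48.1) (110, 47.4) (115, 46.3) (120, 45.4) (125, 44.3) (130, 43.5) (135, 43.1) (140, 44.5) (145, 45.7) (150, 46.5) (155, 46.9) (160, 47.0) (165, 46.7) (170, 46.1) (175, 45.2) 
t 0.035 369 [ 527.8 -317.3] [56.6 60.1] 1.9
t 0.015 749 [ 526.8 -315.5] [63.9 97.5] 74.2
s 0.056 245 [ 529.7 -318.9] [42.2 45.2] 15.1
(0, 45.7) (5, 44.4) (10, 42.8) (15, 42.2) (20, 42.8) (25, 43.8) (30, 44.6) (35, 45.0) (40, 45.2) (45, 44.9) (50, 44.5) (55, 44.2) (60, 43.7) (65, 42.8) (70, 41.8) (75, 42.1) (80, 43.4) (85, 44.5) (90, 45.2) (95, 45.5) (100, 45.5) (105, 45.2) (110, 45.2) (115, 45.1) (120, 44.5) (125, 43.7) (130, 43.6) (135, 44.4) (140, 45.5) (145, 46.6) (150, 47.3) (155, 47.7) (160, 47.8) (165, 47.5) (170, 47.3) (175, 46.7) 
s 0.035 438 [ 534.2 -317.8] [55.  57.6] 1.6
s 0.015 822 [ 529.7 -316.5] [61.1 96.7] 74.5
```

View pics/c.png

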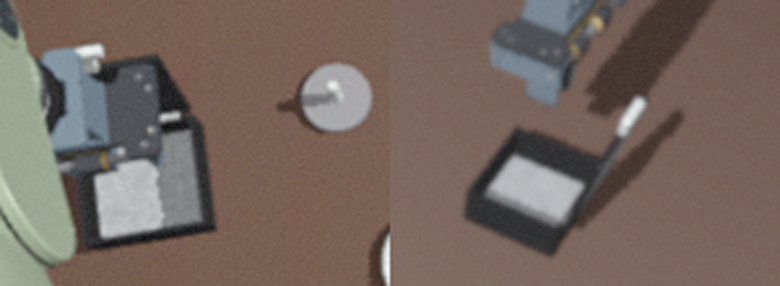

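{"fn": "drive_tool", "kwargs": {"steps": [[[0, 0, 0, -3, 0, -40, 10], [0, 0, 0, 0, 0, -40, 10], [0, 0, 0, 0, 0, -40, 10], [0, 0, 0, 0, 0, -30, 10], [0, 0, 0, 0, 0, -12, 10], [0, 0, 0, 0, 0, -5, 10], [0, 0, 0, 0, 0, 0, 10]]]}}

```text
time: 9.8
eef_pos: [0.5215, 0.2871, 0.0144]
eef_rot: [0.0, -0.087, 0.996, 0.0]
ft_force: [-0.1, -0.2, -0.6]
grip_width: 0.255
grip_force: 20.0
```

{"fn": "drive_tool", "kwargs": {"steps": [[[0, 0, 0, 0, 0, -1.5, 10], [0, 0, 0, 0, 0, -1.5, 10], [0, 0, 0, 0, 0, 0, 10]]]}}

```text
time: 10.1
eef_pos: [0.5217, 0.2879, 0.0121]
eef_rot: [0.001, -0.087, 0.996, 0.001]
ft_force: [0.0, -0.9, 1.8]
grip_width: 0.256
grip_force: 20.0
```

{"fn": "drive_tool", "kwargs": {"steps": [[[0, 0, 0, 0, 0, 0, 30], [0, 0, 0, 0, 0, 0, 45], [0, 0, 0, 0, 0, 0, 45], [0, 0, 0, 0, 0, 15, 45], [0, 0, 0, 0, 0, 40, 50], [0, 0, 0, 0, 0, 40, 60], [0, 0, 0, 0, 0, 40, 60], [0, 0, 0, 0, 0, 40, 60], [0, 0, 0, 0, 0, 45, 60], [0, 0, 0, 0, 0, 0, 60]]]}}

```text
time: 11.1
eef_pos: [0.5236, 0.289, 0.2378]
eef_rot: [0.006, -0.087, 0.996, 0.003]
ft_force: [0.4, 0.5, -0.0]
grip_width: 0.661
grip_force: 0.0
```

Run:
```python
from h import *
st()
for n in('top','scene'):
    c=snap(n); D=cloud(c); x,y,z=D[...,0],D[...,1],D[...,2]
    a=.17; X=(x-.528)*np.cos(a)+(y-.29)*np.sin(a); Y=-(x-.528)*np.sin(a)+(y-.29)*np.cos(a)
    m=(abs(X)<.05)&(abs(Y)<.055)&(z>.015)&(z<.06); print(n,m.sum(),np.round([np.median(X[m]),np.median(Y[m]),np.nanmax(z[m])],4) if m.sum() else '')
    m=(abs(x-.6)<.1)&(abs(y-.3)<.1)&(z>.185)&(z<.205);print(np.round(np.nanmedian(D[m],0),4),m.sum())
    if n=='scene': save(c,'in.png',(260,50,420,170),4)
```

```text
t 11.1 tcp [0.5236 0.289  0.2378] q [ 0.006 -0.087  0.996  0.003] F [ 0.4  0.5 -0. ] w 0.6613079518342189 0.0 j [ 0.49  0.34  1.48  0.    1.31 -1.26]
top 72 [-0.0134 -0.0037  0.0448]
[0.6148 0.31   0.1978] 39
scene 64 [-0.0077 -0.0081  0.0449]
[0.6179 0.3022 0.1974] 45
```

View pics/in.png

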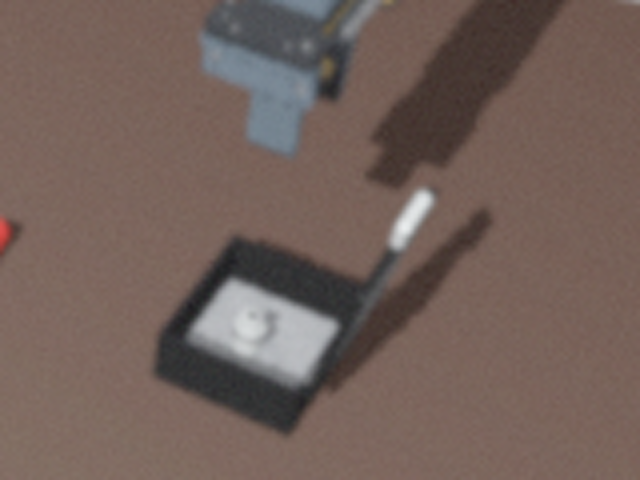

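The valve stands upright inside at about (250,325). I'll regrip the handle.

{"fn": "drive_tool", "kwargs": {"steps": [[[0, 0, 0, 35, 7, 10, 60], [0, 0, 0, 35, 7, 0, 60], [0, 0, 0, 23, 4, 0, 60], [0, 0, 0, 0, 0, -35, 60], [0, 0, 0, 0, 0, -35, 60], [0, 0, 0, 0, 0, -2, 60], [0, 0, 0, 0, 0, 0, 30], [0, 0, 0, 0, 0, 0, 30], [0, 0, 0, 0, 0, 0, 30], [0, 0, 0, 0, 0, 0, 30]]], "grip_force": 15}}

```text
time: 12.2
eef_pos: [0.6128, 0.3073, 0.1677]
eef_rot: [-0.001, -0.087, 0.996, 0.002]
ft_force: [-0.4, 5.1, 0.0]
grip_width: 0.433
grip_force: 16.2
```

{"fn": "drive_tool", "kwargs": {"steps": [[[0, 0, 0, -10.6, -1.8, 2, 30], [0, 0, 0, -10.6, -1.8, 1, 30], [0, 0, 0, -10.8, -1.9, 0.3, 30], [0, 0, 0, -10.8, -1.9, -0.6, 30], [0, 0, 0, -14.2, -2.4, -2, 30], [0, 0, 0, -14, -2.4, -3.4, 30], [0, 0, 0, -13.6, -2.4, -5, 30], [0, 0, 0, -13, -2.2, -6, 30], [0, 0, 0, -12.4, -2.1, -7.4, 30], [0, 0, 0, -11.5, -2, -8.7, 30]]]}}

```text
time: 13.2
eef_pos: [0.4907, 0.2834, 0.1393]
eef_rot: [-0.0, -0.087, 0.996, -0.001]
ft_force: [-1.1, 1.4, 2.0]
grip_width: 0.434
grip_force: 15.0
```

{"fn": "drive_tool", "kwargs": {"steps": [[[0, 0, 0, -10.7, -1.8, -9.9, 30], [0, 0, 0, -9.6, -1.6, -10.8, 30], [0, 0, 0, -8.5, -1.5, -11.8, 30], [0, 0, 0, -7.4, -1.3, -12.5, 30], [0, 0, 0, -6, -1, -13.4, 30], [0, 0, 0, -4.5, -0.8, -13.6, 30], [0, 0, 0, -3, -0.5, -13, 30], [0, 0, 0, -2, -0.3, -13, 30], [0, 0, 0, -0.5, 0, -8, 30], [0, 0, 0, 0, 0, 0, 30]]]}}

```text
time: 14.2
eef_pos: [0.438, 0.2733, 0.0314]
eef_rot: [-0.003, -0.087, 0.996, -0.002]
ft_force: [0.1, -6.9, -1.3]
grip_width: 0.439
grip_force: 15.0
```

{"fn": "drive_tool", "kwargs": {"steps": [[[0, 0, 0, 0, 0, -2, 30], [0, 0, 0, 0, 0, -2, 30], [0, 0, 0, 0, 0, -2, 30], [0, 0, 0, 0, 0, 0, 30]]]}}

```text
time: 14.6
eef_pos: [0.4386, 0.2734, 0.0286]
eef_rot: [-0.002, -0.087, 0.996, -0.002]
ft_force: [-3.9, -8.5, 15.9]
grip_width: 0.435
grip_force: 15.0
```

{"fn": "drive_tool", "kwargs": {"steps": [[[0, 0, 0, 0, 0, 0, 60], [0, 0, 0, 0, 0, 0, 60], [0, 0, 0, 0, 0, 0, 60], [0, 0, 0, 0, 0, 20, 60], [0, 0, 0, 0, 0, 40, 60], [0, 0, 0, 0, 0, 40, 60], [0, 0, 0, 0, 0, 40, 60], [0, 0, 0, 0, -20, 30, 60], [0, 0, -0.04, 8, -45, 0, 60], [0, 0, -0.04, 8, -45, 0, 60]]]}}

```text
time: 15.6
eef_pos: [0.4565, 0.1654, 0.1981]
eef_rot: [0.001, -0.048, 0.999, 0.001]
ft_force: [0.9, -0.3, 0.5]
grip_width: 0.655
grip_force: 0.0
```

{"fn": "drive_tool", "kwargs": {"steps": [[[0, 0, -0.04, 8, -45, 0, 60], [0, 0, -0.04, 8, -45, 0, 60], [0, 0, -0.04, 8, -45, 0, 60], [0, 0, -0.04, 8, -45, 0, 60], [0, 0, -0.04, 8, -45, 0, 60], [0, 0, -0.04, 8, -45, 0, 60], [0, 0, -0.04, 8, -45, 0, 60], [0, 0, -0.04, 8, -45, 0, 60], [0, 0, -0.04, 8, -45, 0, 60], [0, 0, -0.04, 8, -45, 0, 60]]]}}

```text
time: 16.6
eef_pos: [0.5362, -0.286, 0.1966]
eef_rot: [-0.0, 0.153, 0.988, 0.0]
ft_force: [0.8, 0.1, 0.3]
grip_width: 0.66
grip_force: 0.0
```

Run:
```python
from h import *
st()
a=.17
for n in('top','scene'):
    c=snap(n); D=cloud(c); x,y,z=D[...,0],D[...,1],D[...,2]
    X=(x-.587)*np.cos(a)+(y-.30)*np.sin(a); Y=-(x-.587)*np.sin(a)+(y-.30)*np.cos(a)
    m=(abs(Y)<.055)&(X>-.11)&(X<-.01)&(z>.04)&(z<.12); p=np.polyfit(X[m],z[m],1); print(n,m.sum(),'slope',p[0].round(4),'front z',np.polyval(p,-.12).round(4),'hinge z',p[1].round(4))
    m=(abs(Y)<.018)&(X>-.152)&(X<-.138)&(z>.03); print('handle top',np.nanmedian(z[m]).round(4),m.sum())
    o=manip.get_obs()['eef_pos']; r=(abs(x-.53)<.045)&(abs(y+.318)<.045)&(z>.056)&(z<.066)&(c['color'].max(2)>90); p=(D[r][:,:2]*1000).astype(np.float32)
    if len(p)>30: e=cv2.minAreaRect(p); print(len(p),np.round(e[0],1),np.round(e[1],1),round(e[2],1))
```

```text
t 16.6 tcp [ 0.5362 -0.286   0.1966] q [-0.     0.153  0.988  0.   ] F [0.8 0.1 0.3] w 0.6596048279026518 0.0 j [-0.51  0.38  1.51  0.    1.25 -1.77]
top 1457 slope -0.0013 front z 0.0596 hinge z 0.0594
handle top 0.0591 52
49 [ 535.5 -303. ] [12.2 35.6] 63.7
scene 831 slope 0.0004 front z 0.0597 hinge z 0.0598
handle top 0.06 32
247 [ 530.1 -317.6] [44.7 43.6] 48.3
```

The lid is shut, with a fitted slope of about 0. Next is the hex cap.

{"fn": "drive_tool", "kwargs": {"steps": [[[0, 0, 0, -6, -32, -10, 62], [0, 0, 0, 0, 0, -40, 62], [0, 0, 0, 0, 0, -40, 62], [0, 0, 0, 0, 0, -35, 62], [0, 0, 0, 0, 0, -20, 62], [0, 0, 0, 0, 0, -6, 62], [0, 0, 0, 0, 0, 0, 62]]], "grip_force": 25}}

```text
time: 17.4
eef_pos: [0.5298, -0.3155, 0.0453]
eef_rot: [-0.001, 0.152, 0.988, 0.001]
ft_force: [-0.3, -0.2, -0.9]
grip_width: 0.684
grip_force: 0.0
```

{"fn": "drive_tool", "kwargs": {"steps": [[[0, 0, 0, 0, 0, -1.5, 30], [0, 0, 0, 0, 0, 0, 30], [0, 0, 0, 0, 0, 0, 30], [0, 0, 0, 0, 0, 0, 30], [0, 0, 0, 0, 0, 0, 30]]]}}

```text
time: 17.9
eef_pos: [0.5308, -0.3169, 0.0458]
eef_rot: [0.001, 0.152, 0.988, -0.001]
ft_force: [-0.5, -0.5, 5.6]
grip_width: 0.461
grip_force: 25.0
```

{"fn": "drive_tool", "kwargs": {"steps": [[[0, 0, 0, 0, 0, 15, 30], [0, 0, 0, 0, 0, 30, 30], [0, 0, 0, 0, 0, 30, 30], [0, 0, 0, -11, 42, 10, 30], [0, 0, 0, -11, 42, 0, 30], [0, 0, 0, -11, 42, 0, 30], [0, 0, 0, -11, 42, 0, 30], [0, 0, 0, -11, 42, 0, 30], [0, 0, 0, -12, 42, 0, 30], [0, 0, 0, -12, 42, 0, 30]]]}}

```text
time: 18.9
eef_pos: [0.4497, -0.0207, 0.1291]
eef_rot: [-0.001, 0.153, 0.988, 0.0]
ft_force: [0.3, 0.6, -1.6]
grip_width: 0.457
grip_force: 25.0
```

{"fn": "drive_tool", "kwargs": {"steps": [[[0, 0, 0, 0, 0, -40, 30], [0, 0, 0, 0, 0, -40, 30], [0, 0, 0, 0, 0, -20, 30], [0, 0, 0, 0, 0, -10, 30], [0, 0, 0, 0, 0, -5, 30], [0, 0, 0, 0, 0, 0, 30]]]}}

```text
time: 19.5
eef_pos: [0.4512, -0.0224, 0.0145]
eef_rot: [-0.0, 0.152, 0.988, 0.0]
ft_force: [-0.6, -0.5, -2.0]
grip_width: 0.457
grip_force: 25.0
```

{"fn": "drive_tool", "kwargs": {"steps": [[[0, 0, 0, 0, 0, -2, 30], [0, 0, 0, 0, 0, -2, 30], [0, 0, 0, 0, 0, -1, 30], [0, 0, 0, 0, 0, 0, 30]]]}}

```text
time: 19.9
eef_pos: [0.4514, -0.0224, 0.0099]
eef_rot: [0.001, 0.152, 0.988, 0.0]
ft_force: [0.1, -0.6, -1.1]
grip_width: 0.456
grip_force: 25.0
```

{"fn": "drive_tool", "kwargs": {"steps": [[[0, 0, 0, 0, 0, -1.2, 30], [0, 0, 0, 0, 0, 0, 52], [0, 0, 0, 0, 0, 0, 52], [0, 0, 0, 0, 0, 0, 52], [0, 0, 0, 0, 0, 20, 52], [0, 0, 0, 0, 0, 40, 60], [0, 0, 0, 0, 0, 40, 78], [0, 0, 0, -30, 30, 30, 78], [0, 0, 0, -30, 30, 0, 78], [0, 0, 0, 0, 0, 0, 78]]]}}

```text
time: 20.9
eef_pos: [0.3885, 0.0384, 0.1376]
eef_rot: [-0.001, 0.151, 0.989, 0.0]
ft_force: [0.4, 0.8, -0.7]
grip_width: 0.857
grip_force: 0.0
```

Run:
```python
from h import *
st()
for n in('top','scene'):
    c=snap(n); D=cloud(c); x,y,z=D[...,0],D[...,1],D[...,2]; V=c['color'].max(2)
    m=(abs(x-.452)<.045)&(abs(y+.025)<.045)&(z>.015)&(z<.03); print(n,'hex',m.sum(),np.round(np.nanmedian(D[m],0),4), 'max',np.nanmax(z[m]) if m.sum() else '')
    r=(abs(x-.53)<.07)&(abs(y+.318)<.07)&(V>90)
    for lo,hi in((.034,.046),(.014,.046)):
        p=(D[r&(z>lo)&(z<hi)][:,:2]*1000).astype(np.float32); e=cv2.minAreaRect(p); print(lo,len(p),np.round(e[0],1),np.round(e[1],1),round(e[2],1))
    m=(abs(x-.63)<.06)&(abs(y-.09)<.06)&(z>.03)&(z<.06); print('pin',m.sum(),np.round(np.nanmedian(D[m],0),4) if m.sum() else '')
    m=(abs(x-.63)<.06)&(abs(y-.09)<.06)&(z>.007)&(z<.06); p=(D[m][:,:2]*1000).astype(np.float32); print('base',np.round(cv2.minEnclosingCircle(p),1) if 0 else cv2.minEnclosingCircle(p))
    if n=='scene': save(c,'d.png',(140,140,340,300),3)
```

```text
t 20.9 tcp [0.3885 0.0384 0.1376] q [-0.001  0.151  0.989  0.   ] F [ 0.4  0.8 -0.7] w 0.856809700992156 0.0 j [ 0.07  0.1   2.07  0.    0.97 -1.2 ]
top hex 159 [ 0.449  -0.0293  0.0245] max 0.029944602106212637
0.034 271 [ 527.7 -317.1] [56.5 59.9] 3.2
0.014 750 [ 526.8 -315.2] [63.6 96.5] 74.2
pin 28 [0.6275 0.0895 0.0521]
base ((629.3130493164062, 91.31071472167969), 38.05949783325195)
scene hex 198 [ 0.4528 -0.026   0.0237] max 0.028167955375763
0.034 322 [ 531.2 -318.2] [57.9 58.6] 65.4
0.014 827 [ 529.1 -316.3] [61.2 97.9] 74.4
pin 37 [0.6321 0.0868 0.0472]
base ((630.7841186523438, 90.94757080078125), 39.553871154785156)
```

View pics/d.png

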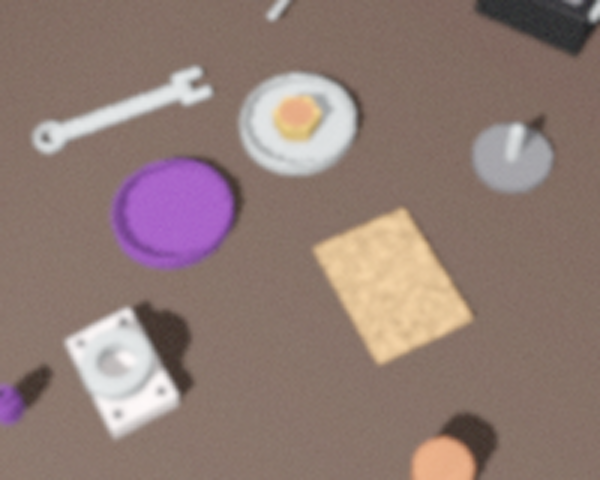

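The hex cap lies flat in the aluminium dish at about (298,118), and the ring and flange are undisturbed at (120,365). I'll go for the ring and check the camera-to-robot offset against the placed cap.

{"fn": "drive_tool", "kwargs": {"steps": [[[0, 0, 0, 18, -44, 0, 78], [0, 0, 0, 18, -44, 0, 78], [0, 0, 0, 18, -44, 0, 78], [0, 0, 0, 18, -44, 0, 78], [0, 0, 0, 18, -44, 0, 78], [0, 0, 0, 18, -44, 0, 78], [0, 0, 0, 18, -44, 0, 78], [0, 0, 0, 16, -43, 0, 78], [0, 0, 0, 0, 0, 0, 78]]]}}

```text
time: 21.9
eef_pos: [0.5359, -0.3211, 0.1355]
eef_rot: [0.001, 0.155, 0.988, -0.001]
ft_force: [-0.3, 0.4, 0.2]
grip_width: 0.857
grip_force: 0.0
```

Run:
```python
from h import *
st()
for n in('top','scene'):
    c=snap(n); D=cloud(c); x,y,z=D[...,0],D[...,1],D[...,2]; V=c['color']
    for nm,(cx,cy),lo,hi,r in(('hex',(.452,-.025),.021,.028,.035),):
        p=(D[(abs(x-cx)<r)&(abs(y-cy)<r)&(z>lo)&(z<hi)&(V[...,2]<150)][:,:2]*1000).astype(np.float32); e=cv2.minAreaRect(p); print(n,nm,len(p),np.round(e[0],1),np.round(e[1],1),round(e[2],1), cv2.minEnclosingCircle(p))
```

```text
t 21.9 tcp [ 0.5359 -0.3211  0.1355] q [ 0.001  0.155  0.988 -0.001] F [-0.3  0.4  0.2] w 0.8573506993256638 0.0 j [-0.56  0.45  1.56 -0.    1.12 -1.82]
top hex 184 [448.5 -21.5] [39.9 45.4] 67.8 ((448.36187744140625, -21.892335891723633), 22.7409610748291)
scene hex 139 [452.8 -23.9] [42.  41.8] 58.7 ((450.294921875, -23.030330657958984), 23.983924865722656)
```

The offset is negligible (under 2 mm), so I'll use the average of both cameras and grasp the ring at (0.530, -0.3175).

{"fn": "drive_tool", "kwargs": {"steps": [[[0, 0, 0, -6, 3, -35, 78], [0, 0, 0, 0, 0, -40, 78], [0, 0, 0, 0, 0, -25, 78], [0, 0, 0, 0, 0, -9, 78], [0, 0, 0, 0, 0, 0, 78], [0, 0, 0, 0, 0, -2, 50], [0, 0, 0, 0, 0, 0, 50], [0, 0, 0, 0, 0, 0, 50], [0, 0, 0, 0, 0, 0, 50], [0, 0, 0, 0, 0, 0, 50]]], "grip_force": 30}}

```text
time: 23.0
eef_pos: [0.529, -0.312, 0.0275]
eef_rot: [0.001, 0.152, 0.988, -0.001]
ft_force: [-1.3, -1.3, 6.5]
grip_width: 0.651
grip_force: 30.0
```

{"fn": "drive_tool", "kwargs": {"steps": [[[0, 0, 0, 0, 0, 15, 50], [0, 0, 0, 0, 0, 35, 50], [0, 0, 0, 0, 0, 35, 50], [0, 0, 0, 10, 40, 10, 50], [0, 0, 0, 11, 44, 0, 50], [0, 0, 0, 11, 44, 0, 50], [0, 0, 0, 11, 44, 0, 50], [0, 0, 0, 11, 44, 0, 50], [0, 0, 0, 11, 44, 0, 50], [0, 0, 0, 11, 44, 0, 50]]]}}

```text
time: 24.0
eef_pos: [0.6035, -0.0055, 0.1204]
eef_rot: [-0.001, 0.152, 0.988, 0.0]
ft_force: [1.3, 0.2, -2.2]
grip_width: 0.647
grip_force: 30.0
```

{"fn": "drive_tool", "kwargs": {"steps": [[[0, 0, 0, 11, 44, 0, 50], [0, 0, 0, 11, 40, 0, 50], [0, 0, 0, 3, 10, -5, 50], [0, 0, 0, 0, 0, -15, 50], [0, 0, 0, 0, 0, 0, 50], [0, 0, 0, 0, 0, 0, 50]]]}}

```text
time: 24.6
eef_pos: [0.6283, 0.0859, 0.1004]
eef_rot: [-0.001, 0.153, 0.988, -0.0]
ft_force: [-0.3, 0.3, -1.8]
grip_width: 0.647
grip_force: 30.0
```

Run:
```python
from h import *
st()
t=snap('top');s=snap('scene')
a=t['color'][115:200,165:265,::-1]; b=s['color'][140:225,255:355,::-1]
cv2.imwrite('pics/ring.png',cv2.resize(np.hstack([a,b]),None,fx=3.9,fy=3.9,interpolation=cv2.INTER_CUBIC))
for n,c in(('t',t),('s',s)):
    D=cloud(c); x,y,z=D[...,0],D[...,1],D[...,2]; o=manip.get_obs()['eef_pos']
    m=(abs(x-.63)<.05)&(abs(y-.09)<.05)&(abs(z-o[2]-.0125)<.004); p=(D[m][:,:2]*1000).astype(np.float32); print(n,len(p),np.round(p.min(0)),np.round(p.max(0)))
```

```text
t 24.6 tcp [0.6283 0.0859 0.1004] q [-0.001  0.153  0.988 -0.   ] F [-0.3  0.3 -1.8] w 0.6465189003807426 29.999254876747727 j [ 0.12  0.5   1.58 -0.    1.07 -1.15]Traceback (most recent call last):
  File "<stdin>", line 8, in <module>
    return umr_minimum(a, axis, None, out, keepdims, initial, where)
ValueError: zero-size array to reduction operation minimum which has no identity
```

View pics/ring.png

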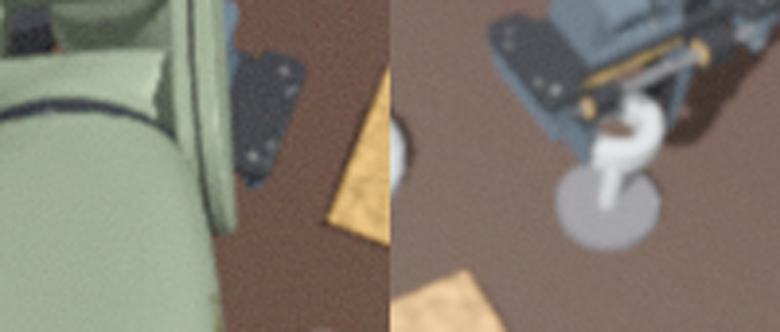

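Scene crop: the ring is held at about (630,135) and the stand base is at (607,205) with the pin beneath it. I'll check the alignment with rays in the same view.

Run:
```python
from h import *
s=snap('scene'); im=s['color']; hsv=cv2.cvtColor(im,cv2.COLOR_RGB2HSV).astype(int)
m=np.zeros(im.shape[:2],np.uint8); m[160:184,300:326]=1
m&=((hsv[...,2]>150)&(hsv[...,1]<50)).astype(np.uint8)
D=cloud(s); p=D[m>0]; k=p[:,2]>.07; p=p[k]; print(k.sum(),np.round(np.percentile(p,[2,50,98],axis=0),4).tolist())
top=p[p[:,2]>np.percentile(p[:,2],98)-.006]*1000; A=np.c_[2*top[:,:2],np.ones(len(top))]
# outer edge: fit circle of radius 30 to the far-from-grip hull
h=cv2.convexHull(top[:,:2].astype(np.float32))[:,0]; 
from scipy.optimize import least_squares
c0=np.array([628.,86.]); out=h[(h-c0)@np.array([.77,-.64])>0]
r=least_squares(lambda c:np.linalg.norm(out-c,axis=1)-30,c0); print('ring centre scene',r.x.round(1),'res',np.abs(r.fun).mean().round(1),len(out))
```

```text
215 [[0.6245, 0.051, 0.0972], [0.6452, 0.0789, 0.1132], [0.6605, 0.1109, 0.1174]]
ring centre scene [654.4  54.2] res 6.2 6
```

{"fn": "drive_tool", "kwargs": {"steps": [[[0, 0, 0, 1.5, 6, -15, 50], [0, 0, 0, 0, 0, -12, 50], [0, 0, 0, 0, 0, -8, 50], [0, 0, 0, 0, 0, -6, 50], [0, 0, 0, 0, 0, -6, 50], [0, 0, 0, 0, 0, 0, 50]]]}}

```text
time: 25.35
eef_pos: [0.63, 0.0924, 0.0531]
eef_rot: [-0.001, 0.152, 0.988, -0.0]
ft_force: [0.9, -0.2, -2.3]
grip_width: 0.647
grip_force: 30.0
```

{"fn": "drive_tool", "kwargs": {"steps": [[[0, 0, 0, 0, 0, -12, 50], [0, 0, 0, 0, 0, -12, 50], [0, 0, 0, 0, 0, -7, 50], [0, 0, 0, 0, 0, -2, 50], [0, 0, 0, 0, 0, -2, 50], [0, 0, 0, 0, 0, 0, 50]]]}}

```text
time: 25.95
eef_pos: [0.6307, 0.0926, 0.0191]
eef_rot: [0.0, 0.152, 0.988, 0.0]
ft_force: [0.6, -0.5, -1.8]
grip_width: 0.649
grip_force: 30.0
```

{"fn": "drive_tool", "kwargs": {"steps": [[[0, 0, 0, 0, 0, -1.5, 50], [0, 0, 0, 0, 0, -1, 50], [0, 0, 0, 0, 0, 0, 75], [0, 0, 0, 0, 0, 0, 75], [0, 0, 0, 0, 0, 0, 75], [0, 0, 0, 0, 0, 20, 75], [0, 0, 0, 0, 0, 40, 75], [0, 0, 0, 0, 0, 40, 75], [0, 0, 0, -12, -40, 20, 75], [0, 0, 0, -12, -45, 0, 75]]]}}

```text
time: 26.95
eef_pos: [0.6091, 0.0078, 0.1407]
eef_rot: [0.004, 0.151, 0.989, 0.001]
ft_force: [1.5, -0.9, -1.3]
grip_width: 0.822
grip_force: 0.0
```

{"fn": "drive_tool", "kwargs": {"steps": [[[0, 0, 0, -11, -45, 0, 75], [0, 0, 0, -11, -45, 0, 75], [0, 0, 0, -11, -45, 0, 75], [0, 0, 0, -11, -45, 0, 75], [0, 0, 0, -11, -45, 0, 75], [0, 0, 0.015, -11, -45, 0, 75], [0, 0, 0.02, -8, -35, 0, 75], [0, 0, 0, 0, 0, 0, 75]]]}}

```text
time: 27.75
eef_pos: [0.5315, -0.3018, 0.1366]
eef_rot: [0.0, 0.137, 0.991, -0.001]
ft_force: [-0.1, 0.7, 0.1]
grip_width: 0.82
grip_force: 0.0
```

Run:
```python
from h import *
st()
for n in('top','scene'):
    c=snap(n); D=cloud(c); x,y,z=D[...,0],D[...,1],D[...,2]; V=c['color'].max(2)
    m=(abs(x-.63)<.06)&(abs(y-.09)<.06)&(z>.025)&(z<.034); p=(D[m][:,:2]*1000).astype(np.float32); print(n,'ring',m.sum(),cv2.minEnclosingCircle(p),np.median(z[m]).round(4))
    m=(abs(x-.63)<.06)&(abs(y-.09)<.06)&(z>.04)&(z<.06); print('pin',m.sum(),np.round(np.nanmedian(D[m],0),4) if m.sum() else '')
    r=(abs(x-.53)<.07)&(abs(y+.318)<.07)&(V>90)&(z>.014)&(z<.03)
    p=(D[r][:,:2]*1000).astype(np.float32)
    if len(p)>50: e=cv2.minAreaRect(p); print('flange',len(p),np.round(e[0],1),np.round(e[1],1),round(e[2],1))
    m=(abs(x-.637)<.09)&(abs(y+.092)<.09)&(z>.0035)&(z<.012)&(c['color'][...,0]>140); e=cv2.minAreaRect((D[m][:,:2]*1000).astype(np.float32)); print('pad',m.sum(),np.round(e[0],1),np.round(e[1],1),round(e[2],1))
    if n=='scene': save(c,'f.png',(140,140,340,300),3)
```

```text
t 27.75 tcp [ 0.5315 -0.3018  0.1366] q [ 0.     0.137  0.991 -0.001] F [-0.1  0.7  0.1] w 0.8195355713950239 0.0 j [-0.53  0.43  1.59 -0.    1.11 -1.83]
top ring 254 ((631.6610107421875, 91.70940399169922), 30.411279678344727) 0.0295
pin 25 [0.6277 0.0905 0.0533]
flange 324 [ 525.4 -301.7] [41.3 89.7] 67.9
pad 1271 [635.3 -91.1] [ 96.4 131. ] 70.5
scene ring 217 ((633.923095703125, 90.1173095703125), 30.672922134399414) 0.0302
pin 29 [0.6334 0.0879 0.0505]
flange 826 [ 528.9 -315.6] [59.7 98.7] 74.3
pad 1423 [636.7 -89.8] [ 97.8 140.2] 68.2
```

View pics/f.png

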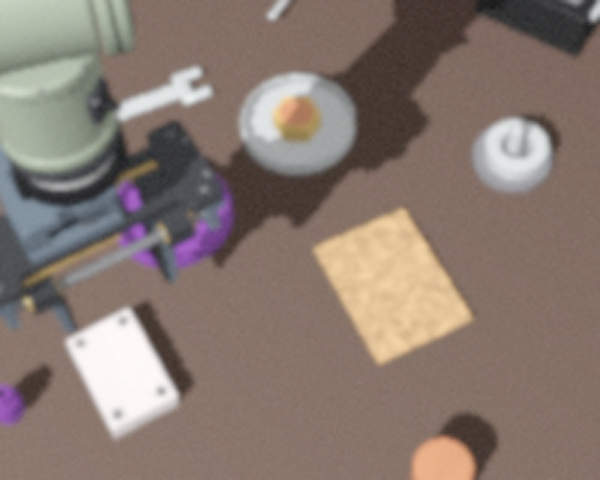

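The ring is flat on the stand (top at 0.030, within 3 mm of centre), and the flange is now bare at (120,372). I'll grasp the flange across its width.

{"fn": "drive_tool", "kwargs": {"steps": [[[0, 0, 0, -3.5, -14, -35, 75], [0, 0, 0, 0, 0, -40, 75], [0, 0, 0, 0, 0, -35, 75], [0, 0, 0, 0, 0, -15, 75], [0, 0, 0, 0, 0, -5, 75], [0, 0, 0, 0, 0, 0, 50], [0, 0, 0, 0, 0, 0, 50], [0, 0, 0, 0, 0, 0, 50], [0, 0, 0, 0, 0, 0, 50], [0, 0, 0, 0, 0, 0, 50]]], "grip_force": 35}}

```text
time: 28.85
eef_pos: [0.5301, -0.3117, 0.0079]
eef_rot: [0.001, 0.135, 0.991, -0.0]
ft_force: [1.7, 1.4, 4.2]
grip_width: 0.658
grip_force: 35.0
```

{"fn": "drive_tool", "kwargs": {"steps": [[[0, 0, 0, 0, 0, 20, 50], [0, 0, 0, 0, 0, 30, 50], [0, 0, -0.01, 18, 36, 10, 50], [0, 0, -0.01, 18, 37, 0, 50], [0, 0, -0.01, 18, 37, 0, 50], [0, 0, -0.02, 18, 37, 0, 50], [0, 0, -0.02, 18, 37, 0, 50], [0, 0, 0, 18, 36, 0, 50], [0, 0, 0, 0, 0, -20, 50], [0, 0, 0, 0, 0, 0, 50]]]}}

```text
time: 29.85
eef_pos: [0.6348, -0.0898, 0.0437]
eef_rot: [-0.004, 0.169, 0.986, -0.0]
ft_force: [-1.2, -0.7, -3.2]
grip_width: 0.655
grip_force: 35.0
```

Run:
```python
from h import *
st()
for n in('top','scene'):
    c=snap(n); D=cloud(c); x,y,z=D[...,0],D[...,1],D[...,2]; V=c['color'].max(2); o=manip.get_obs()['eef_pos']
    m=(abs(x-o[0])<.075)&(abs(y-o[1])<.075)&(abs(z-(o[2]+.012))<.005)&(c['color'][...,2]>150); p=(D[m][:,:2]*1000).astype(np.float32)
    if len(p)>20: e=cv2.minAreaRect(p); print(n,'flange',len(p),np.round(e[0],1),np.round(e[1],1),round(e[2],1))
```

```text
t 29.85 tcp [ 0.6348 -0.0898  0.0437] q [-0.004  0.169  0.986 -0.   ] F [-1.2 -0.7 -3.2] w 0.6551078823272168 34.99873101711273 j [-0.16  0.57  1.62 -0.    0.96 -1.39]
scene flange 453 [646.4 -96.1] [63.2 74.4] 73.1
```

Lower onto the pad with a small correction.

{"fn": "drive_tool", "kwargs": {"steps": [[[0, 0, 0, 2.5, -1.5, -12, 50], [0, 0, 0, 0, 0, -10, 50], [0, 0, 0, 0, 0, -5, 50], [0, 0, 0, 0, 0, -2, 50], [0, 0, 0, 0, 0, 0, 50]]]}}

```text
time: 30.45
eef_pos: [0.6393, -0.0931, 0.0172]
eef_rot: [-0.0, 0.17, 0.985, 0.0]
ft_force: [0.3, 0.4, -3.6]
grip_width: 0.652
grip_force: 35.0
```

{"fn": "drive_tool", "kwargs": {"steps": [[[0, 0, 0, -1, 0.5, -1.5, 50], [0, 0, 0, 0, 0, -1.2, 50], [0, 0, 0, 0, 0, -0.6, 50], [0, 0, 0, 0, 0, 0, 50]]]}}

```text
time: 30.85
eef_pos: [0.6387, -0.0924, 0.0144]
eef_rot: [0.0, 0.17, 0.986, 0.0]
ft_force: [-0.4, -0.3, -3.4]
grip_width: 0.653
grip_force: 35.0
```

{"fn": "drive_tool", "kwargs": {"steps": [[[0, 0, 0, 0, 0, -1, 50], [0, 0, 0, 0, 0, 0, 75], [0, 0, 0, 0, 0, 0, 75], [0, 0, 0, 0, 0, 0, 75], [0, 0, 0, 0, 0, 20, 75], [0, 0, 0, 0, 0, 40, 75], [0, 0, 0, 0, 0, 40, 75], [0, 0, 0, -30, -40, 20, 75], [0, 0, 0, -30, -45, 20, 75], [0, 0, 0, -30, -45, 0, 75]]]}}

```text
time: 31.85
eef_pos: [0.5581, -0.2116, 0.1525]
eef_rot: [0.003, 0.169, 0.986, -0.001]
ft_force: [0.6, -1.0, 0.1]
grip_width: 0.824
grip_force: 0.0
```

{"fn": "drive_tool", "kwargs": {"steps": [[[0, 0, 0, -30, -45, 0, 75], [0, 0, 0, -30, -45, 0, 75], [0, 0, 0, -20, -45, 0, 75], [0, 0, 0, 0, 0, 0, 75]]]}}

```text
time: 32.25
eef_pos: [0.4791, -0.3435, 0.1496]
eef_rot: [0.0, 0.173, 0.985, -0.001]
ft_force: [-0.8, 0.7, -0.7]
grip_width: 0.819
grip_force: 0.0
```

Run:
```python
from h import *
st()
for n in('top','scene'):
    c=snap(n); D=cloud(c); x,y,z=D[...,0],D[...,1],D[...,2]; C=c['color']
    m=(abs(x-.637)<.08)&(abs(y+.092)<.08)&(z>.021)&(z<.031); e=cv2.minAreaRect((D[m][:,:2]*1000).astype(np.float32)); print(n,'flange',m.sum(),np.round(e[0],1),np.round(e[1],1),round(e[2],1),np.median(z[m]).round(4))
    m=(abs(x-.637)<.09)&(abs(y+.092)<.09)&(z>.0035)&(z<.0315); e=cv2.minAreaRect((D[m][:,:2]*1000).astype(np.float32)); print('pad',m.sum(),np.round(e[0],1),np.round(e[1],1),round(e[2],1))
    m=(abs(x-.452)<.035)&(abs(y+.025)<.035)&(z>.018)&(z<.03)&(C[...,2]<150); print('hex',np.median(z[m]).round(4))
    a=.17;X=(x-.587)*np.cos(a)+(y-.30)*np.sin(a); Y=-(x-.587)*np.sin(a)+(y-.30)*np.cos(a)
    m=(abs(Y)<.055)&(X>-.11)&(X<-.01)&(z>.04)&(z<.12); print('lid',np.polyfit(X[m],z[m],1).round(4))
    if n=='top': save(c,'end.png',(90,110,390,260),2.6)
```

```text
t 32.25 tcp [ 0.4791 -0.3435  0.1496] q [ 0.     0.173  0.985 -0.001] F [-0.8  0.7 -0.7] w 0.8194698416342369 0.0 j [-0.64  0.39  1.63 -0.    1.12 -1.86]
top flange 692 [637.7 -92.9] [60.  96.7] 70.3 0.0259
pad 1425 [637.4 -92. ] [184.3 171.1] 87.2
hex 0.0245
lid [0.0004 0.0596]
scene flange 725 [639.2 -93.8] [61.5 96.4] 70.3 0.0266
pad 1585 [636.4 -92.8] [178.5 177.4] 0.2
hex 0.0248
lid [0.0001 0.0598]
```

View pics/end.png

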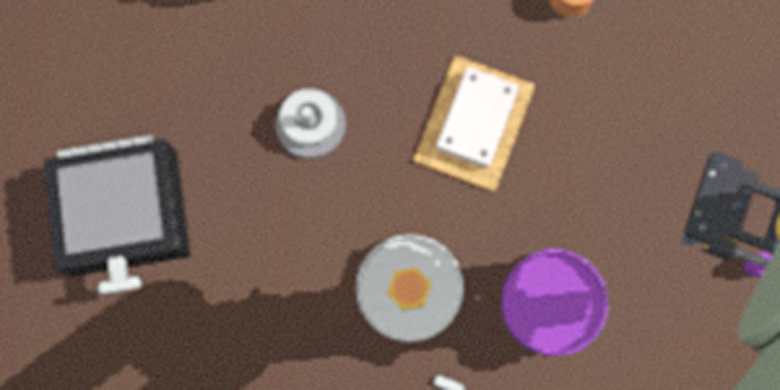

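Final view: flange centred on the pad at (477,117), ring on the stand at (310,122), cap in the metal dish at (410,289) and lid shut at (110,205). The purple parts have not been moved.

```bash
python3 -c "
from bench import manip
print(manip.sign_off())"
```

```text
the job is handed in; nothing more can be done
None
```

The job is handed in at about 32 s on the robot's clock: valve upright in the shut case, hex cap flat in the metal dish, ring over the pin on the stand's base, and flange on the cork pad within about 5 mm of centre; the sign-off gave no verdict.

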